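# Index the objective turret and unscrew the red objective

## Task

On the objective stand, turn the turret until the red-ringed objective has clicked in at the front pointer, then unscrew that objective (counter-clockwise), draw it out and stand it upright, lens up, on a free spot of the white tray beside the spare eyepiece. Leave the other three objectives screwed in, and do not push or knock over the eyepiece, the slide box or the bottles.

Things in the scene. Friction and masses are not known exactly. Their poses are not given: they have to be found in the camera images.
- red_center (a point): red-ringed steel objective, 60 mm long; point on its axis, half-way along. z runs along it from mounting end to lens. From the mounting end: brass shank 22 mm thick, 12 mm long; straight barrel 32 mm thick from 12 to 46 mm, to grip; cone to an 18 mm lens face. 0.08 to 0.17 kg. Mounted, it leans 28 to 32 degrees outward from the turret axis, its barrel beginning 1 mm clear of the mount's rim
- red_foot (a point): centre of the flat end of the red objective's shank, axes as red_center; it can stand on this end. Two lugs on the shank (30 mm across) make a quick thread: turned 70 degrees counter-clockwise (seen facing the lens) it meets a stop and is free, then it is drawn out straight along its own axis, clear after 12 mm. Turns easily (under 0.1 N m), does not rise while turned
- yellow_center (a point): the same kind of objective with a yellow ring; point half-way along its axis
- green_center (a point): the same with a green ring
- blue_center (a point): the same with a blue ring
- turret: aluminium conical turret, turns endlessly both ways about its upright axis; origin on the axis, on its underside, 50 mm above the bench. Mounts 90 degrees apart, counter-clockwise from above red, yellow, green, blue; red on the turret's own -x side. Half-way points of mounted objectives: 62 mm from the axis, 58 mm above the origin; lens faces 76 mm from it, 85 mm above
- knob (a point): round knurled black knob on top of the turret, to turn it by: 44 mm across, 24 mm high, on an 18 mm stem; point at its centre, on the turret axis, 148 mm above the bench. Turning takes about 0.1 N m, 0.3 N m to leave a click stop. It clicks wherever a mount faces the front pointer, and is drawn in over the last 4 degrees
- front_spot (a point): point fixed to the stand: where the half-way point of an objective lies when clicked in at the front, above the small white pointer with a red line (42 mm high). The point's -x axis points from turret axis to pointer, z up. The stand is fixed; round grey foot of 152 mm diameter about the turret axis
- tray: shallow white put-down tray with blue liner, fixed to the bench, 160 mm (its x) by 100 mm (its y) outside, walls 3 mm thick and 14 mm high, inner floor 5 mm above the bench; origin at the centre of its underside
- eyepiece_center (a point): black spare eyepiece, 39 mm across and 46 mm high, standing somewhere along the tray's middle line; point at its centre, half-way up. To be left standing
- slides: closed green slide box, 73 (its x) by 105 (its y) by 34 mm high, lying on the bench; origin under its centre. Bystander
- dropper: amber dropper bottle, 29 mm across, 102 mm high, standing on the bench; origin under its centre. Bystander
- reagent: white screw-cap bottle, 68 mm across, 159 mm high, standing on the bench; origin under its centre. Bystander
Mind the look-alikes: they are no part of the job. Leave any pink look-alike of the part that bears yellow_center alone.

How it is judged:
By the outcome, as a careful person would: the job done as asked, in the order asked, and still so for the second after the job is handed in, with the robot touching nothing.
It also fails if it takes over 54 s, if anything falls off the work surface, if the arm or the gripper's body presses on something with over 40 N, if the wrist force passes 120 N, or if a joint passes its speed limit or range.

## Robot

A 7-joint arm with a two-finger parallel gripper is mounted at the origin on a cart in front of the work surface, level with it; the furniture and walls round the work are solid. World frame = base frame: x ahead of the robot, y to its left, z up, the work surface at z = 0. Lengths are in m, angles in rad, forces in N, time in s.
With the tool pointing down it reaches from about 0.4 to 0.9 m from the base axis. Payload 5.5 kg.
Tool frame: the origin (TCP) lies midway between the tips of the shut fingers; the grasp point (between the pads) lies 19 mm behind it (manip.grip_depth is the distance from the TCP to the grasp point, in m); z points along the fingers, x is the direction in which the jaws open and shut, and the axes are right-handed (so a half turn about z gives the same grasp; the last joint's range is limited). The gripper opens to 92 mm and grips with 3 to 60 N. Pads are 19 mm wide; open, the fingers measure 130 mm over their backs; the gripper's body (75 mm by 190 mm) begins 47 mm behind the grasp point.
Start: joints at [-1.053, 0.501, -0.427, 1.55, 0.221, 1.138, -0.21], TCP at [0.164, 0.629, 0.227] pointing down, gripper open.
Joint ranges: [-2.88, 2.88], [-0.31, 2.03], [-1.54, 1.56], [0.2, 2.42], [-1.41, 4.55], [0.19, 2.02], [-2.57, 2.57]. Speed limits (rad/s): [2.57, 2.57, 3.14, 3.14, 3.14, 3.14, 3.14].

## Interface

Orientations are given as a unit quaternion [x, y, z, w].
In Python, from bench import manip, effector, viewer gives the robot as it stands. Calls block until the motion is done:
- manip.move_pose(position, orientation): joint-space move of the TCP to a pose.
- manip.servo_line(position, ori=None, vel=0.15): straight line of the TCP; ori=None keeps the orientation; vel is the mean speed in m/s.
- manip.movej(angles): joint-space move.
- effector.open_jaws() and effector.close(f_grip=None): open the fingers fully, or close them until they stop; f_grip is the grip in N (None keeps the last).
- manip.sleep(seconds).
- manip.solve_ik(position, orientation): joint angles nearest the present ones, or None.
- viewer.get_image(name): name is "side" or "top"; returns the picture (480x640x3 uint8, red, green, blue); there is no depth.
- viewer.get_calibration(name): a dict with "vfov" (degrees; the focal length in pixels is half the picture's height over the tangent of half this angle, whatever the lens; pixels are square), "cx", "cy" (the principal point, pixels), "eye" and "attitude" of the camera in the world. Camera axes: x right, y down, z forward; pixel columns grow to the right and rows downward; lengths in m; the calibration is good to about 2 mm. A picture is of the moment at which its call begins. get_calibration takes no time and is no camera call.
A pose or a line that the arm cannot do raises manip.PlanningError and nothing moves.
- manip.hand_in(): hands the job in, once; it reports no verdict.
Readings, each from a call of its own:
- manip.current_clock(): time.
- manip.current_q(): joint angles.
- manip.current_joint_velocities(): joint speeds.
- manip.current_tau(): joint torques, N m.
- manip.current_tool_pos(): TCP position.
- manip.current_tcp_rot(): TCP orientation.
- manip.current_force(): force on the tool from outside, world axes, zero at the start.
- manip.current_wrist_torque(): the same for the moment, N m.
- manip.current_finger_gap(): finger opening in m.
Only numpy, scipy, OpenCV 4.12 (cv2) and the standard library are available. Lean on these libraries where they do the work, as an engineer would, in place of code of your own. Each camera call takes 0.05 s, during which the arm holds its last target.

## Working session

There is one attempt and no reset: what is moved stays moved. The work goes in short steps, each a Python script; the robot and the scene stay as the last script left them, time stands still between calls to the robot, and variables do not carry over. Pictures are saved under pics/ and viewed, and the job is handed in when it is done.

```bash
ls -la; mkdir -p pics
python3 - <<'E'
from bench import manip, effector, viewer
import cv2
for n in ("side","top"):
    im=viewer.get_image(n); cv2.imwrite(f"pics/{n}0.png",im[:,:,::-1]); print(n,viewer.get_calibration(n))
print(manip.current_clock(),manip.current_q(),manip.current_tool_pos(),manip.current_tcp_rot(),manip.grip_depth,manip.current_finger_gap())
E
```

```text
total 12
drwxr-xr-x  3 agent agent 4096 Dec  6 01:53 .
drwxr-xr-x 23 root  root  4096 Dec  6 01:53 ..
drwxr-xr-x  2 agent agent 4096 Dec  6 01:53 pics
side {'vfov': 57.70159948196012, 'cx': 310.05124083918304, 'cy': 247.03226993344225, 'eye': array([ 0.04101645, -0.76142372,  0.64390229]), 'attitude': array([ 0.82261896, -0.26146458,  0.14609665, -0.48331158])}
top {'vfov': 46.1224033022159, 'cx': 323.4127148559801, 'cy': 244.198329148855, 'eye': array([ 0.42425693, -0.01385069,  1.78297193]), 'attitude': array([-0.69608448,  0.71653795, -0.02660597,  0.03649491])}
0.1 [-1.05281802  0.50175544 -0.42681666  1.55135751  0.22082624  1.13829155
 -0.21030368] [0.16369921 0.62839265 0.22577702] [ 7.91190857e-01  6.11568688e-01 -7.05984700e-04  5.18613737e-04] 0.0188 0.09216399177462148
```

View pics/side0.png

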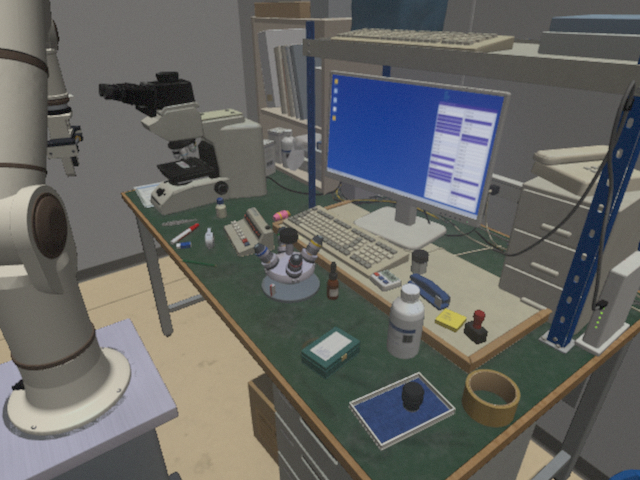

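View pics/top0.png

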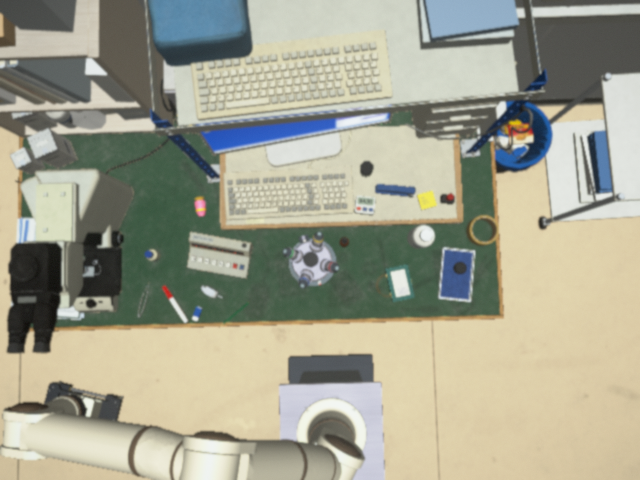

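The overview shows the turret at side (290,270) and top (311,260), and the tray at side (402,408) and top (457,275). I'll enlarge both areas.

Run:
```python
import cv2,numpy as np
s=cv2.imread("pics/side0.png");t=cv2.imread("pics/top0.png")
a=cv2.resize(s[220:310,235:355],None,fx=6,fy=6,interpolation=cv2.INTER_CUBIC)
cv2.imwrite("pics/c1.png",a)
b=cv2.resize(t[220:300,270:370],None,fx=7,fy=7,interpolation=cv2.INTER_CUBIC)
cv2.imwrite("pics/c2.png",b)
c=cv2.resize(t[210:320,375:505],None,fx=5,fy=5,interpolation=cv2.INTER_CUBIC)
cv2.imwrite("pics/c3.png",c)
```

```text
(no output)
```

View pics/c1.png

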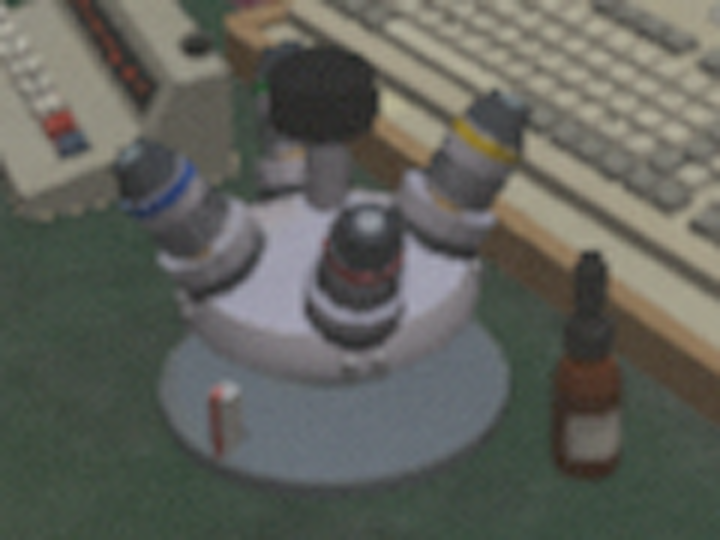

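View pics/c2.png

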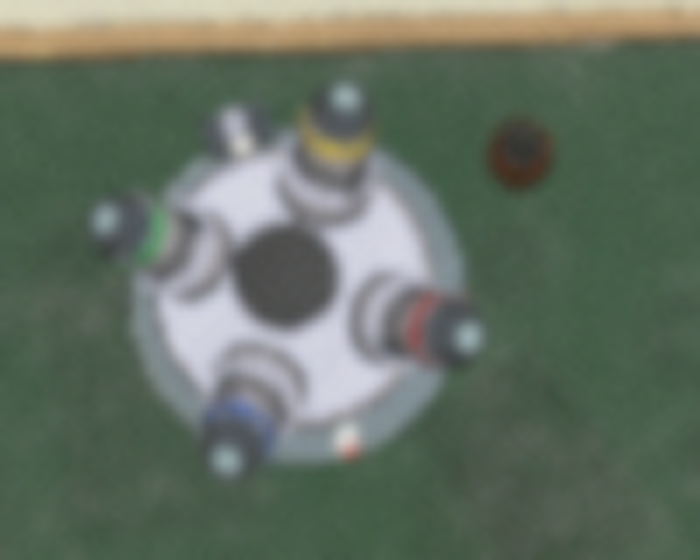

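View pics/c3.png

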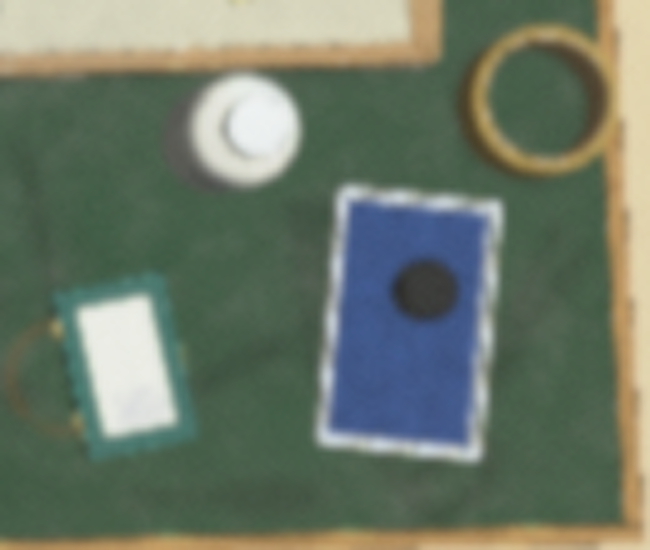

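In the crops, red points to the right (-y) with its lens at crop 2 (466,335). The pointer is at crop 2 (347,440), and the order around the turret matches the description. Next I'll measure the points.

```bash
cat > h.py <<'E'
import numpy as np, cv2
from scipy.spatial.transform import Rotation as R
def ray(cal,uv):
    f=240/np.tan(np.radians(cal['vfov']/2))
    d=np.array([(uv[0]-cal['cx'])/f,(uv[1]-cal['cy'])/f,1.])
    d=R.from_quat(cal['attitude']).apply(d); return cal['eye'],d/np.linalg.norm(d)
def onz(cal,uv,z):
    e,d=ray(cal,uv); return e+d*(z-e[2])/d[2]
def tri(c1,u1,c2,u2):
    e1,d1=ray(c1,u1);e2,d2=ray(c2,u2)
    s=np.linalg.lstsq(np.c_[d1,-d2],e2-e1,rcond=None)[0]
    p,q=e1+d1*s[0],e2+d2*s[1]; return (p+q)/2,np.linalg.norm(p-q)
def proj(cal,p):
    f=240/np.tan(np.radians(cal['vfov']/2))
    c=R.from_quat(cal['attitude']).inv().apply(np.asarray(p)-cal['eye'])
    return np.array([cal['cx']+f*c[0]/c[2],cal['cy']+f*c[1]/c[2]])
def cents(im,mask,box,amin=4):
    x0,y0,x1,y1=box; m=np.zeros(mask.shape,np.uint8); m[y0:y1,x0:x1]=mask[y0:y1,x0:x1]
    n,l,s,c=cv2.connectedComponentsWithStats(m)
    return [(c[i].round(2),s[i,4],s[i,:4]) for i in range(1,n) if s[i,4]>=amin]
E
python3 - <<'E'
from h import *
from bench import viewer
ct=viewer.get_calibration("top");cs=viewer.get_calibration("side")
t=cv2.imread("pics/top0.png");s=cv2.imread("pics/side0.png")
b,g,r=[t[:,:,i].astype(int) for i in range(3)]
mx=t.max(2).astype(int);mn=t.min(2).astype(int)
print("knob");k=cents(t,(mx<75).astype(np.uint8),(300,250,322,270),20)
for q in k: print(q, onz(ct,q[0],.160))
print("lens");
for q in cents(t,((b-r>22)&(g-r>12)&(mx>130)).astype(np.uint8),(275,225,345,295),2): print(q,onz(ct,q[0],.135))
hsv=cv2.cvtColor(t,cv2.COLOR_BGR2HSV)
for n,lo,hi in(("blue liner",(105,90,60),(125,255,255)),):
    m=cv2.inRange(hsv,lo,hi)//255
    for q in cents(t,m,(430,235,490,310),100):
        print(n,q,onz(ct,q[0],.005))
# tray min area rect
m=cv2.inRange(hsv,(105,90,60),(125,255,255)); m2=np.zeros_like(m); m2[240:306,434:480]=m[240:306,434:480]
m2=cv2.morphologyEx(m2,cv2.MORPH_CLOSE,np.ones((15,15)))
cn=max(cv2.findContours(m2,0,1)[0],key=cv2.contourArea); rc=cv2.minAreaRect(cn);print(rc)
P=[onz(ct,p,.005) for p in cv2.boxPoints(rc)];print(np.round(P,3),np.mean(P,0))
print("eyep",[ (q,onz(ct,q[0],.051)) for q in cents(t,(mx<75).astype(np.uint8),(450,258,468,278),10)])
# pointer
print("ptr red",[(q,onz(ct,q[0],.042)) for q in cents(t,((r-g>50)&(mx>120)).astype(np.uint8),(310,275,330,292),1)])
print("ptr white",[(q,onz(ct,q[0],.042)) for q in cents(t,((mn>150)).astype(np.uint8),(312,277,328,290),1)])
E
```

```text
knob
lens
(array([304.25, 278.25]), np.int32(4), array([303, 278,   3,   2], dtype=int32)) [0.47392535 0.06591016 0.135     ]
blue liner (array([455.68, 274.88]), np.int32(1089), array([441, 251,  31,  47], dtype=int32)) [ 0.4747464  -0.40370787  0.005     ]
((456.0738220214844, 274.18853759765625), (26.7985782623291, 45.26787185668945), 5.194429397583008)
[[ 0.412 -0.354  0.005]
 [ 0.553 -0.373  0.005]
 [ 0.543 -0.457  0.005]
 [ 0.402 -0.437  0.005]] [ 0.47712693 -0.40505796  0.005     ]
eyep [((array([459.46, 267.62]), np.int32(99), array([454, 263,  12,  10], dtype=int32)), array([ 0.49529811, -0.40624176,  0.051     ]))]
ptr red []
ptr white [((array([317.33, 279.35]), np.int32(46), array([312, 277,  11,   8], dtype=int32)), array([0.4721824 , 0.03014528, 0.042     ]))]
```

Run:
```python
from h import *
from bench import viewer
ct=viewer.get_calibration("top");cs=viewer.get_calibration("side")
t=cv2.imread("pics/top0.png");s=cv2.imread("pics/side0.png")
def up(im,b,k=6):
    x0,y0,x1,y1=b; return cv2.resize(im[y0:y1,x0:x1],None,fx=k,fy=k,interpolation=cv2.INTER_CUBIC)
def find(im,b,f,amin,k=6):
    u=up(im,b,k).astype(int); B,G,Rr=u[:,:,0],u[:,:,1],u[:,:,2]
    m=f(B,G,Rr,u.max(2),u.min(2)).astype(np.uint8)
    n,l,st,c=cv2.connectedComponentsWithStats(m)
    return [((c[i]+.5)/k-.5+np.array(b[:2]),st[i,4]/k/k,st[i,2:4]/k) for i in range(1,n) if st[i,4]/k/k>=amin]
def show(n,L,z,cal=ct):
    for p,a,wh in L: print(n,p.round(2),round(a,1),wh.round(1),onz(cal,p,z).round(4))
show("knob",find(t,(296,244,326,276),lambda B,G,Rr,mx,mn:(mx<85)&(mx-mn<25),30),.160)
show("lens",find(t,(278,226,342,292),lambda B,G,Rr,mx,mn:(B-Rr>12)&(G-Rr>12)&(B>120),1),.135)
show("ptr_red",find(t,(312,276,328,292),lambda B,G,Rr,mx,mn:(Rr-G>35),.5),.042)
show("ptr",find(t,(312,279,328,292),lambda B,G,Rr,mx,mn:(Rr>140)&(Rr>B),.5),.042)
show("liner",find(t,(430,240,485,310),lambda B,G,Rr,mx,mn:(B-Rr>40),100),.005)
show("eye",find(t,(445,255,475,280),lambda B,G,Rr,mx,mn:(mx<85),20),.051)
# tray outer
u=up(t,(434,242,482,308)).astype(np.uint8).astype(int); 
m=((u[:,:,0]-u[:,:,1]>20)|(u.min(2)>130)).astype(np.uint8)*255
m=cv2.morphologyEx(m,cv2.MORPH_CLOSE,np.ones((61,61))); m=cv2.morphologyEx(m,cv2.MORPH_OPEN,np.ones((21,21)))
cn=max(cv2.findContours(m,0,1)[0],key=cv2.contourArea); rc=cv2.minAreaRect(cn)
q=(cv2.boxPoints(rc)+.5)/6-.5+np.array([434,242])
P=np.array([onz(ct,p,.014) for p in q]);print(q.round(1),P.round(4),P.mean(0),np.linalg.norm(P-np.roll(P,1,0),axis=1))
# side
show("sknob",find(s,(275,222,305,246),lambda B,G,Rr,mx,mn:(mx<60)&(mx-mn<25),50),.148,cs)
show("sred",find(s,(285,250,305,272),lambda B,G,Rr,mx,mn:(Rr-G>25),1),.10,cs)
show("sptr",find(s,(266,280,278,298),lambda B,G,Rr,mx,mn:(Rr-G>20),1),.03,cs)
```

```text
knob [310.02 258.92] 113.7 [12.5 12.3] [0.5284 0.0466 0.16  ]
lens [318.96 233.46] 11.6 [4.  3.8] [0.6042 0.0193 0.135 ]
lens [331.41 251.62] 38.6 [11.5 18.5] [ 0.5496 -0.0157  0.135 ]
lens [296.58 244.7 ] 3.8 [4.3 3.3] [0.5729 0.0859 0.135 ]
lens [284.55 250.83] 9.6 [3.2 4. ] [0.5559 0.1217 0.135 ]
lens [289.77 264.67] 1.4 [1.  2.3] [0.5148 0.1073 0.135 ]
lens [336.51 267.63] 12.6 [4.  4.3] [ 0.5022 -0.0292  0.135 ]
lens [291.01 268.82] 2.0 [1.7 4. ] [0.5026 0.104  0.135 ]
lens [293.05 273.41] 2.4 [2. 3.] [0.489  0.0983 0.135 ]
lens [326.9  277.89] 39.7 [10.7  9.7] [ 4.731e-01 -3.000e-04  1.350e-01]
lens [295.44 276.71] 3.4 [2.3 3.2] [0.4792 0.0916 0.135 ]
lens [304.26 278.25] 3.3 [2.8 1.8] [0.4739 0.0659 0.135 ]
lens [312.53 283.75] 20.3 [8.8 3.2] [0.4572 0.0422 0.135 ]
lens [301.9  285.23] 11.8 [3.8 3.8] [0.4538 0.0733 0.135 ]
ptr [319.32 283.12] 9.5 [4.  3.3] [0.4604 0.0243 0.042 ]
liner [455.73 274.93] 1150.6 [31.7 48.5] [ 0.4746 -0.4039  0.005 ]
eye [459.46 267.64] 114.9 [12.8 11.5] [ 0.4952 -0.4062  0.051 ]
[[432.1 298.3]
 [437.5 245.6]
 [476.2 249.6]
 [470.9 302.3]] [[ 0.4038 -0.3249  0.014 ]
 [ 0.5679 -0.3492  0.014 ]
 [ 0.5518 -0.4698  0.014 ]
 [ 0.3882 -0.4446  0.014 ]] [ 0.4779103  -0.39714621  0.014     ] [0.12067109 0.16585101 0.12165107 0.16559344]
sknob [288.02 235.55] 243.8 [18.3 16.3] [0.5291 0.0444 0.148 ]
sred [294.22 265.75] 4.6 [5.  1.8] [ 0.5062 -0.0159  0.1   ]
sptr [270.53 286.34] 7.8 [2.3 6. ] [0.4656 0.0333 0.03  ]
sptr [270.97 293.39] 2.7 [1.2 3.2] [0.4512 0.0067 0.03  ]
```

Run:
```python
from h import *
from bench import viewer,manip
ct=viewer.get_calibration("top");cs=viewer.get_calibration("side")
q=np.array([[342,186],[502,200],[480,458],[317,440]])/5+np.array([375,210])
P=np.array([onz(ct,(p+.5-.5),.014) for p in q]); print("tray outer",P.round(4),P.mean(0).round(4),np.linalg.norm(P-np.roll(P,1,0),axis=1).round(3))
# side view tray corners will be checked by projection
ax=np.array([.5289,.0465])
for z,nm in((.148,"knob c"),(.136,"knob b"),(.160,"knob t")): print(nm,proj(cs,[*ax,z]).round(1),proj(ct,[*ax,z]).round(1))
pt=tri(ct,(320,284.3),cs,(273,284.2)); print("ptr tri",pt)
for uv in((320,284.3),(319.3,283.1),(319.5,282.5)):
    p=onz(ct,uv,.042); d=p[:2]-ax; print("ptr top",p.round(4),np.hypot(*d).round(4),np.degrees(np.arctan2(d[1],d[0])).round(1))
for uv in((273,284.2),(274.5,284.2),(271.5,284.5)):
    p=onz(cs,uv,.042); d=p[:2]-ax; print("ptr side",p.round(4),np.hypot(*d).round(4),np.degrees(np.arctan2(d[1],d[0])).round(1))
for n,uv,z in(("dropper",(520/7+270,155/7+220),.102),("reagent",(250/5+375,130/5+210),.159),("box",(125/5+375,365/5+210),.034)): print(n,onz(ct,uv,z).round(3))
R0=R.from_quat(manip.current_tcp_rot()).as_matrix(); print(R0.round(3))
s=cv2.imread("pics/side0.png")
cv2.imwrite("pics/c4.png",cv2.resize(s[365:450,340:465],None,fx=6,fy=6,interpolation=cv2.INTER_CUBIC))
# ik
def down(phi):
    c,s_=np.cos(phi),np.sin(phi); return R.from_matrix(np.array([[c,s_,0],[s_,-c,0],[0,0,-1]])).as_quat()
for phi in (-64.65,25.35,115.35):
    for dp in(0,-52.3):
        a=manip.solve_ik([*ax,.133],down(np.radians(phi+dp))); print(phi,dp,None if a is None else np.round(a,3))
```

```text
tray outer [[ 0.5623 -0.3676  0.014 ]
 [ 0.5506 -0.4671  0.014 ]
 [ 0.3902 -0.4451  0.014 ]
 [ 0.4042 -0.3446  0.014 ]] [ 0.4768 -0.4061  0.014 ] [0.16  0.1   0.162 0.101]
knob c [287.5 235.3] [310.2 259. ]
knob b [287.7 239.6] [310.4 259.3]
knob t [287.3 230.9] [310.1 258.7]
ptr tri (array([0.46062963, 0.02013494, 0.04521228]), np.float64(0.009008758748152308))
ptr top [0.4567 0.0223 0.042 ] 0.0761 -161.5
ptr top [0.4605 0.0244 0.042 ] 0.0719 -162.1
ptr top [0.4623 0.0237 0.042 ] 0.0704 -161.1
ptr side [0.4669 0.0222 0.042 ] 0.0666 -158.6
ptr side [0.4699 0.0201 0.042 ] 0.0647 -155.9
ptr side [0.4632 0.0233 0.042 ] 0.0697 -160.5
dropper [ 0.579 -0.055  0.102]
reagent [ 0.585 -0.287  0.159]
box [ 0.454 -0.225  0.034]
[[ 0.252  0.968 -0.   ]
 [ 0.968 -0.252 -0.002]
 [-0.002 -0.    -1.   ]]
-64.65 0 [-0.337  0.382  0.241  1.951 -0.121  0.823 -1.158]
-64.65 -52.3 [-0.845  0.528  0.908  1.966 -0.53   0.904 -1.702]
25.35 0 [-0.182  0.375  0.053  1.945 -0.027  0.822  0.328]
25.35 -52.3 [-0.278  0.378  0.169  1.949 -0.085  0.822 -0.533]
115.35 0 [ 0.021  0.383 -0.193  1.938  0.098  0.829  1.789]
115.35 -52.3 [-0.092  0.376 -0.056  1.942  0.028  0.824  0.937]
```

View pics/c4.png

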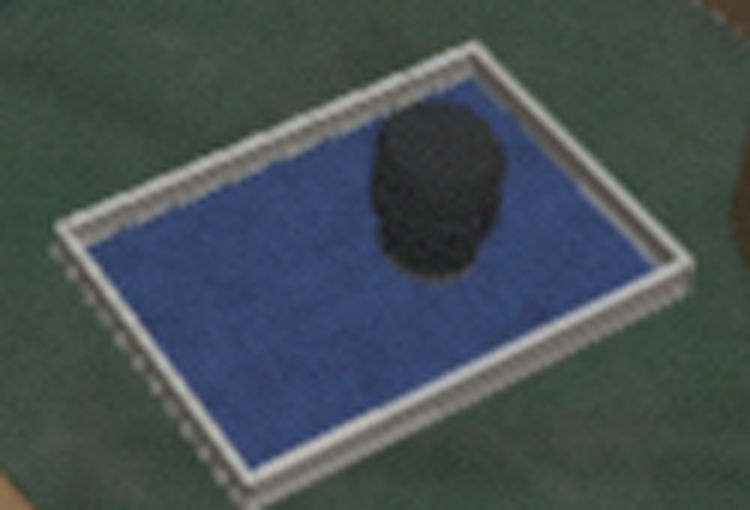

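Checks so far:
- **Tray:** its sides come out at 160 × 100 mm, which matches the description.
- **Turret axis:** (0.529, 0.0465) agrees in both views.
- **Angles:** red is at -109.7° and the pointer at about -161.5°.

Next I'll move above the knob.

```bash
cat >> h.py <<'E'
AX=np.array([.5289,.0465])
def down(deg):
    p=np.radians(deg);c,s_=np.cos(p),np.sin(p); return R.from_matrix(np.array([[c,s_,0],[s_,-c,0],[0,0,-1]])).as_quat()
def phi():
    from bench import manip
    m=R.from_quat(manip.current_tcp_rot()).as_matrix(); return np.degrees(np.arctan2(m[1,0],m[0,0]))
E
python3 - <<'E'
from h import *
from bench import viewer,manip,effector
manip.move_pose([*AX,.25],down(25.35)); print(manip.current_clock(),phi(),manip.current_tool_pos())
q=np.array(manip.current_q());
q[6]-=.05; manip.movej(q); print(manip.current_clock(),phi()); q[6]+=.05; manip.movej(q)
manip.servo_line([*AX,.133]); print(manip.current_clock(),phi(),manip.current_tool_pos(),manip.current_force())
for n in("side","top"): cv2.imwrite(f"pics/{n}1.png",viewer.get_image(n)[:,:,::-1])
s=cv2.imread("pics/side1.png");cv2.imwrite("pics/c5.png",cv2.resize(s[170:310,220:370],None,fx=4,fy=4,interpolation=cv2.INTER_CUBIC))
E
```

```text
2.5417 25.491853384108563 [0.5288523  0.04802655 0.2498858 ]
2.7917 22.784536547879046
3.975 25.48104876960896 [0.52961883 0.04653632 0.13373702] [ 0.46446163 -0.07412041  0.46522414]
```

View pics/c5.png

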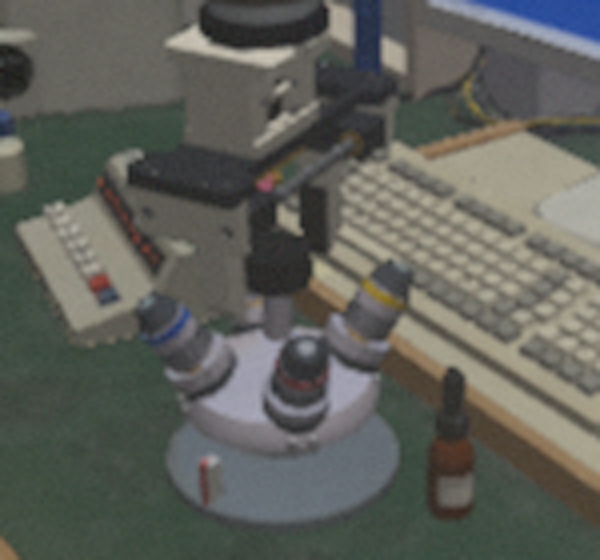

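The fingers straddle the knob, crop 5 (275,265). Now I'll close on it and turn it 52° clockwise.

Run:
```python
from h import *
from bench import viewer,manip,effector
effector.close(50); print(manip.current_clock(),manip.current_finger_gap(),phi())
q=np.array(manip.current_q()); q[6]-=np.radians(52); manip.movej(q)
print(manip.current_clock(),phi(),manip.current_tool_pos(),manip.current_force(),manip.current_wrist_torque())
effector.open_jaws(); manip.sleep(.2)
for n in("side","top"): cv2.imwrite(f"pics/{n}2.png",viewer.get_image(n)[:,:,::-1])
p=manip.current_tool_pos(); manip.servo_line([p[0],p[1],.25])
for n in("side","top"): cv2.imwrite(f"pics/{n}2b.png",viewer.get_image(n)[:,:,::-1])
print(manip.current_clock(),manip.current_tool_pos())
s=cv2.imread("pics/side2b.png");cv2.imwrite("pics/c6.png",cv2.resize(s[220:310,235:355],None,fx=6,fy=6,interpolation=cv2.INTER_CUBIC))
```

```text
4.9 0.043239535902309126 25.49137086035068
5.775 -26.426800242706104 [0.53001524 0.04635457 0.13300059] [ 5.78236115 -0.15658204 -5.70071888] [-0.06368715 -0.94590805 -0.09558318]
8.0333 [0.52773585 0.0462706  0.24871463]
```

View pics/c6.png

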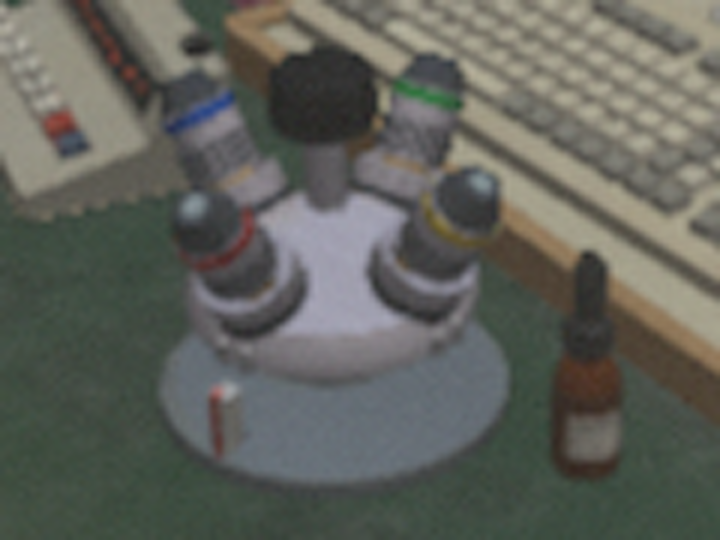

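Red now sits above the pointer: lens at crop 6 (197,210), pointer at (227,410). I'll swing the arm aside to measure from above.

Run:
```python
from h import *
from bench import viewer,manip,effector
q0=np.array(manip.current_q()); q=q0.copy(); q[0]-=.6
manip.movej(q); 
ims={}
for n in("side","top"):
    ims[n]=np.mean([viewer.get_image(n)[:,:,::-1].astype(float) for _ in range(2)],0).astype(np.uint8); cv2.imwrite(f"pics/{n}3.png",ims[n])
print(manip.current_clock())
t=ims["top"];s=ims["side"]
cv2.imwrite("pics/c7.png",cv2.resize(t[220:300,270:370],None,fx=7,fy=7,interpolation=cv2.INTER_CUBIC))
cv2.imwrite("pics/c8.png",cv2.resize(s[235:300,250:330],None,fx=9,fy=9,interpolation=cv2.INTER_CUBIC))
```

```text
9.425
```

View pics/c7.png

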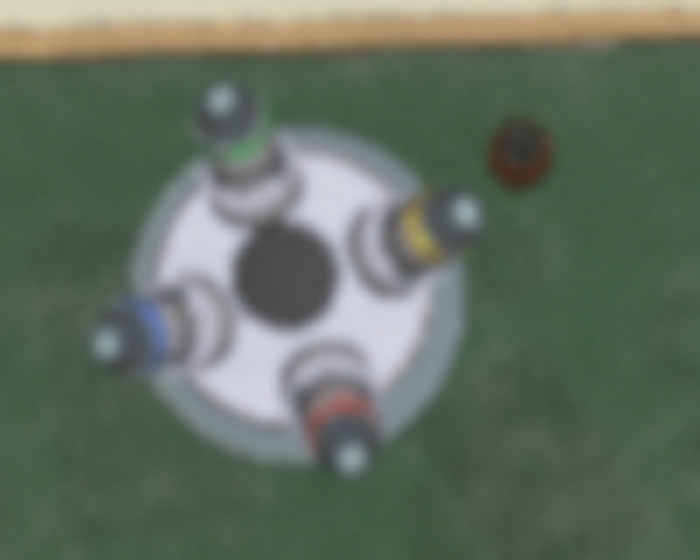

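View pics/c8.png

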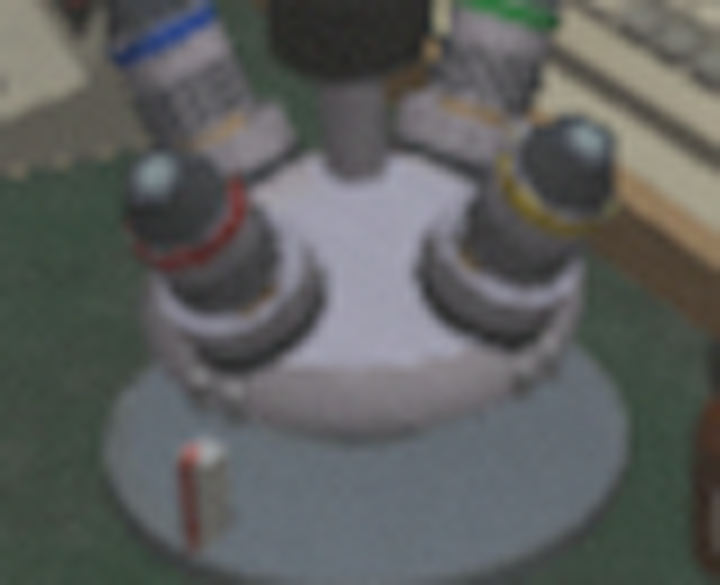

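Run:
```python
from h import *
from bench import viewer,manip
ct=viewer.get_calibration("top");cs=viewer.get_calibration("side")
t=cv2.imread("pics/top3.png");s=cv2.imread("pics/side3.png")
def lens(im,c,r,k=8,thr=0.6):
    x0,y0=int(round(c[0]))-r,int(round(c[1]))-r
    u=cv2.resize(im[y0:y0+2*r+1,x0:x0+2*r+1],None,fx=k,fy=k,interpolation=cv2.INTER_CUBIC).astype(float)
    v=u.max(2); cc=int(r*k+k//2); w=v[cc-2*k:cc+2*k,cc-2*k:cc+2*k].max()
    m=((v>v.min()+thr*(w-v.min()))&(u[:,:,0]-u[:,:,2]>5)).astype(np.uint8)
    n,l,st,ce=cv2.connectedComponentsWithStats(m); i=min(range(1,n),key=lambda i:np.hypot(*(ce[i]-cc)))
    return (ce[i]+.5)/k-.5+np.array([x0,y0]),st[i,4]/k/k
cv=lambda u,k,o:(np.array(u)+.5)/k-.5+np.array(o)
T={n:cv(u,7,(270,220)) for n,u in dict(red=(351,458),yellow=(465,213),green=(222,100),blue=(107,343)).items()}
S={n:cv(u,9,(250,235)) for n,u in dict(red=(157,177),yellow=(592,143)).items()}
L={}
for n in T:
    c,a=lens(t,T[n],4); L[n]=c; p=onz(ct,c,.137); d=p[:2]-AX
    print(n,T[n].round(2),c.round(2),round(a,1),p.round(4),np.hypot(*d).round(4),np.degrees(np.arctan2(d[1],d[0])).round(1))
print("mean",np.mean([onz(ct,L[n],.137) for n in L],0))
for n in S:
    c,a=lens(s,S[n],4); p,e=tri(ct,L[n],cs,c); p2,e2=tri(ct,T[n],cs,S[n]);print(n,S[n].round(2),c.round(2),a,"tri",p.round(4),e.round(4),p2.round(4),e2.round(4),"rad",np.hypot(*(p[:2]-AX)).round(4))
# predicted projections for tilt
th=np.radians(-161.5); d=np.array([np.cos(th),np.sin(th)])
for tl in(28,30,32):
    n=np.array([*(np.sin(np.radians(tl))*d),np.cos(np.radians(tl))]); c=np.array([*(AX+.062*d),.108]); e=c+.03*n
    print(tl,"lens",e.round(4),proj(ct,e).round(2),proj(cs,e).round(2), "foot",proj(cs,c-.018*n).round(2))
```

```text
red [319.71 285.  ] [319.76 284.9 ] 9.7 [0.4532 0.0211 0.137 ] 0.0798 -161.4
yellow [336. 250.] [336.09 249.89] 8.5 [ 0.5541 -0.0295  0.137 ] 0.0801 -71.7
green [301.29 233.86] [301.16 233.76] 8.0 [0.6046 0.0716 0.137 ] 0.0798 18.3
blue [284.86 268.57] [284.76 268.58] 8.8 [0.5037 0.1221 0.137 ] 0.0797 108.4
mean [0.52892079 0.04631312 0.137     ]
red [267.   254.22] [266.83 253.84] 12.75 tri [0.4541 0.0208 0.1332] 0.0017 [0.4541 0.0208 0.1321] 0.0024 rad 0.0791
yellow [315.33 250.44] [314.8  249.93] 9.859375 tri [ 0.5552 -0.0301  0.1331] 0.0018 [ 0.5556 -0.0302  0.1316] 0.0034 rad 0.0809
28 lens [0.4567 0.0224 0.1345] [319.32 283.72] [267.09 252.77] foot [274.35 264.11]
30 lens [0.4559 0.0221 0.134 ] [319.43 284.02] [266.84 253.12] foot [274.49 263.91]
32 lens [0.455  0.0218 0.1334] [319.54 284.31] [266.6  253.48] foot [274.63 263.7 ]
```

Red is in place: the four lenses average -161.6° against -161.5° for the pointer, and the red lens triangulates to z = 0.133 with a tilt near 31–32°. Next I'll plan the tilted grasp.

```bash
cat >> h.py <<'E'
AX=np.array([.5289,.0464]); TH=np.radians(-161.55); D3=np.array([np.cos(TH),np.sin(TH),0]); T3=np.array([-np.sin(TH),np.cos(TH),0]); TL=np.radians(31)
N=np.sin(TL)*D3+np.array([0,0,np.cos(TL)])
C=np.array([*AX,.108])+.0625*D3
def tool(a,sg=1):
    x=R.from_rotvec(N*np.radians(a)).apply(sg*T3); z=-N; y=np.cross(z,x); return R.from_matrix(np.c_[x,y,z]).as_quat()
def tcp(off,back=0): return C+(off-.0188+back)*N
E
python3 - <<'E'
from h import *
from bench import manip
print(N,C,tcp(.0045))
for sg in(1,-1):
  for a in(-10,-5,60,65):
    for b in(0,.1):
      q=manip.solve_ik(tcp(.0045,b),tool(a,sg)); print(sg,a,b,None if q is None else np.round(q,2))
E
```

```text
[-0.48856522 -0.16299769  0.8571673 ] [0.46961249 0.02662019 0.108     ] [0.47659897 0.02895106 0.09574251]
1 -10 0 None
1 -10 0.1 None
1 -5 0 None
1 -5 0.1 None
1 60 0 None
1 60 0.1 None
1 65 0 None
1 65 0.1 None
-1 -10 0 None
-1 -10 0.1 None
-1 -5 0 None
-1 -5 0.1 None
-1 60 0 None
-1 60 0.1 None
-1 65 0 None
-1 65 0.1 None
```

Run:
```python
from h import *
from bench import manip
print(np.round(manip.current_q(),2))
# tilt scan of tool at the grasp point, tool z = -(sin(tl) D + cos(tl) z), any roll
g=C+.0045*N
for tl in(0,8,12,16,20,24,28,31):
    n=np.sin(np.radians(tl))*D3+np.array([0,0,np.cos(np.radians(tl))])
    row=[]
    for a in range(-180,180,15):
        x=R.from_rotvec(n*np.radians(a)).apply(T3); z=-n; q=manip.solve_ik(g-.0188*n,R.from_matrix(np.c_[x,np.cross(z,x),z]).as_quat())
        row.append('.' if q is None else '%.1f'%q[6])
    print(tl,row)
```

```text
[-0.8   0.23  0.08  1.84 -0.02  1.07 -0.58]
0 ['1.8', '2.0', '2.3', '2.5', '-2.5', '-2.3', '-2.0', '-2.4', '-2.1', '-1.9', '-1.6', '-1.4', '-1.1', '-0.9', '-0.6', '-0.4', '-0.1', '0.1', '0.3', '0.6', '0.8', '1.1', '1.3', '1.6']
8 ['1.9', '2.1', '2.4', '1.7', '2.6', '-2.1', '-2.5', '-2.3', '-2.0', '-1.8', '-1.5', '-1.3', '-1.0', '-0.7', '-0.5', '-0.3', '-0.0', '0.2', '0.5', '0.7', '0.9', '1.1', '1.4', '1.6']
12 ['1.9', '2.2', '2.4', '1.7', '2.5', '-2.1', '-2.4', '-2.2', '-2.0', '-1.7', '-1.5', '-1.2', '-0.9', '-0.6', '-0.4', '-0.1', '0.1', '0.3', '0.6', '0.8', '1.0', '1.2', '1.5', '1.7']
16 ['2.0', '2.2', '2.5', '-2.5', '2.5', '-2.0', '-2.3', '-2.1', '-1.8', '-1.6', '-1.3', '-1.0', '-0.6', '-0.4', '-0.1', '0.1', '0.3', '0.5', '0.7', '0.9', '1.1', '1.3', '1.6', '1.8']
20 ['2.0', '2.2', '2.5', '-2.5', '2.5', '2.5', '-2.1', '-1.8', '-1.6', '-1.4', '-1.1', '-0.7', '-0.4', '-0.2', '0.0', '0.2', '0.5', '0.7', '0.9', '1.1', '1.1', '1.4', '1.7', '1.9']
24 ['0.8', '1.1', '1.2', '1.4', '1.7', '2.2', '2.2', '2.5', '.', '.', '.', '-2.5', '-2.3', '-2.1', '-1.8', '-1.6', '-1.3', '-1.0', '-0.8', '-0.5', '-0.2', '0.0', '0.3', '0.5']
28 ['.', '.', '.', '.', '.', '.', '.', '.', '.', '.', '.', '.', '.', '.', '.', '.', '.', '.', '.', '.', '.', '.', '.', '.']
31 ['.', '.', '.', '.', '.', '.', '.', '.', '.', '.', '.', '.', '.', '.', '.', '.', '.', '.', '.', '.', '.', '.', '.', '.']
```

Run:
```python
from h import *
from bench import manip
g=C+.0045*N
for off in (.0045,.010):
 for tl in(20,24,25,26,27):
  g=C+off*N
  for daz in(-40,-20,0,20,40):
    D=R.from_rotvec([0,0,np.radians(daz)]).apply(D3);T=np.cross([0,0,1],D)
    n=np.sin(np.radians(tl))*D+np.array([0,0,np.cos(np.radians(tl))])
    for a in(-30,150):
        x=R.from_rotvec(n*np.radians(a)).apply(T); z=-n; q=manip.solve_ik(g-.0188*n,R.from_matrix(np.c_[x,np.cross(z,x),z]).as_quat())
        if q is not None: print(off,tl,daz,a,np.round(q,2))
```

```text
0.0045 20 -40 -30 [-1.34  0.69  1.36  2.38 -1.19  0.54 -1.59]
0.0045 20 -40 150 [-0.53  0.24  0.29  2.37  0.49  0.29 -0.04]
0.0045 20 -20 -30 [-0.57  0.23  0.45  2.4  -0.22  0.19 -2.06]
0.0045 20 -20 150 [-0.25  0.22  0.1   2.39  0.21  0.2   0.66]
0.0045 20 0 -30 [-0.38  0.23  0.37  2.39 -0.75  0.27 -1.1 ]
0.0045 20 0 150 [ 0.01  0.23 -0.06  2.37 -0.37  0.22  1.68]
0.0045 20 20 -30 [-0.53  0.31  0.66  2.35 -1.02  0.5  -0.44]
0.0045 20 20 150 [ 0.13  0.26 -0.08  2.33 -0.63  0.36  2.34]
0.0045 20 40 -30 [-0.36  0.35  0.55  2.27 -0.92  0.65 -0.16]
0.0045 20 40 150 [ 0.45  0.33 -0.38  2.24 -0.43  0.48  2.54]
0.0045 24 -40 -30 [ 0.81  0.61 -1.3   2.37  1.44  0.85  2.29]
0.0045 24 -40 150 [-0.64  0.24  0.37  2.41  0.8   0.24 -0.38]
0.0045 24 0 150 [ 0.95  0.42 -1.08  2.4   1.14  0.27  0.28]
0.0045 24 20 -30 [-0.51  0.31  0.68  2.38 -1.23  0.52 -0.2 ]
0.0045 24 20 150 [ 1.04  0.47 -1.07  2.34  0.51  0.27  1.33]
0.0045 24 40 -30 [-0.35  0.37  0.6   2.29 -1.07  0.69  0.02]
0.0045 24 40 150 [ 1.22  0.75 -1.3   2.24  0.71  0.54  1.55]
0.0045 25 -40 -30 [ 0.8   0.61 -1.3   2.39  1.47  0.86  2.26
[... 1995 characters left out ...]
 20 -30 [-0.53  0.3   0.72  2.4  -1.25  0.54 -0.17]
0.01 25 20 150 [ 0.46  0.26 -0.38  2.37 -0.78  0.29  2.55]
0.01 25 40 -30 [-0.37  0.36  0.64  2.3  -1.09  0.72  0.06]
0.01 25 40 150 [ 0.81  0.39 -0.72  2.26 -0.36  0.43  2.54]
0.01 26 20 -30 [-0.51  0.3   0.7   2.4  -1.3   0.54 -0.12]
0.01 26 20 150 [ 0.56  0.28 -0.48  2.37 -0.78  0.27  2.56]
0.01 26 40 -30 [-0.38  0.37  0.67  2.3  -1.13  0.74  0.1 ]
0.01 26 40 150 [ 1.25  0.74 -1.3   2.26  0.65  0.51  1.63]
0.01 27 20 -30 [-0.48  0.3   0.68  2.41 -1.34  0.54 -0.07]
0.01 27 20 150 [ 0.76  0.32 -0.69  2.38 -0.63  0.22  2.44]
0.01 27 40 -30 [-0.4   0.39  0.7   2.31 -1.17  0.77  0.15]
0.01 27 40 150 [ 1.26  0.75 -1.3   2.26  0.64  0.5   1.66]
```

Aligning the tool fully with the objective is out of reach: joints 4 and 6 hit their limits. The barrel can still be gripped with the tool leaning α away from its axis in the pad plane, then swung about the objective's axis. I'll search for a feasible α and start angle.

```bash
cat >> h.py <<'E'
def tool2(al,psi,sg=1):
    """tool leaning al deg from -N toward vertical at psi=0, jaws tangential; rotated psi about N. returns (quat, w=back direction)"""
    w=R.from_rotvec(T3*np.radians(-al)).apply(N)
    x=sg*T3; r=R.from_rotvec(N*np.radians(psi)); w=r.apply(w); x=r.apply(x); z=-w
    return R.from_matrix(np.c_[x,np.cross(z,x),z]).as_quat(),w
def tcp2(al,psi,off,back=0,sg=1):
    q,w=tool2(al,psi,sg); return C+(off+back)*N-.0188*w,q
E
python3 - <<'E'
from h import *
from bench import manip
print(tool2(31,0)[1])
for al in(10,15,20,25,30):
  for sg in(1,-1):
    row=[]
    for psi in range(-75,90,15):
        p,q=tcp2(al,psi,.006,0,sg); a=manip.solve_ik(p,q); 
        p,q=tcp2(al,psi,.006,.05,sg); b=manip.solve_ik(p,q)
        row.append('%d:%s/%s'%(psi,'--' if a is None else '%.1f'%a[6],'--' if b is None else '%.1f'%b[6]))
    print(al,sg,*row)
E
```

```text
[1.09172265e-16 2.39982755e-18 1.00000000e+00]
10 1 -75:-1.1/-- -60:-0.9/-1.3 -45:-0.8/-1.1 -30:-0.6/-1.0 -15:-0.5/-0.9 0:-0.3/-0.9 15:-0.4/-- 30:--/-- 45:--/-- 60:--/-- 75:--/--
10 -1 -75:-0.3/-- -60:2.2/1.4 -45:2.0/1.8 -30:2.2/2.2 -15:2.2/2.2 0:2.1/2.3 15:1.1/2.1 30:--/-- 45:--/-- 60:--/-- 75:--/--
15 1 -75:-1.1/-1.3 -60:-1.0/-1.2 -45:-0.9/-1.1 -30:-0.8/-1.1 -15:-0.7/-1.0 0:-0.6/-1.0 15:-0.7/-1.0 30:-0.8/-1.0 45:-1.5/-- 60:--/-- 75:--/--
15 -1 -75:2.1/1.3 -60:2.1/2.0 -45:2.1/2.0 -30:2.1/2.0 -15:2.0/2.1 0:2.0/2.1 15:1.9/2.1 30:1.9/2.0 45:1.7/-- 60:--/-- 75:--/--
20 1 -75:-1.1/-1.3 -60:-1.1/-1.2 -45:-1.0/-1.2 -30:-1.0/-1.1 -15:-0.9/-1.1 0:-0.9/-1.1 15:-0.9/-1.1 30:-1.1/-1.2 45:-1.3/-1.3 60:--/-- 75:--/--
20 -1 -75:2.1/1.5 -60:1.9/1.9 -45:2.0/2.0 -30:2.0/2.0 -15:2.0/2.0 0:1.9/2.0 15:1.9/1.9 30:1.8/1.9 45:1.6/1.8 60:--/-- 75:--/--
25 1 -75:-1.1/-1.2 -60:-1.1/-1.2 -45:-1.1/-1.2 -30:-1.1/-1.2 -15:-1.0/-1.1 0:-1.0/-1.1 15:-1.1/-1.2 30:-1.2/-1.2 45:-1.4/-1.4 60:-1.6/-1.5 75:--/--
25 -1 -75:2.1/2.1 -60:2.0/2.0 -45:2.0/1.9 -30:1.9/1.9 -15:1.9/1.9 0:1.9/1.9 15:1.8/1.8 30:1.7/1.8 45:1.6/1.7 60:1.4/1.6 75:--/--
30 1 -75:-1.2/-1.2 -60:-1.1/-1.2 -45:-1.1/-1.2 -30:-1.1/-1.2 -15:-1.1/-1.2 0:-1.1/-1.2 15:-1.2/-1.2 30:-1.3/-1.3 45:-1.4/-1.4 60:-1.6/-1.5 75:--/--
30 -1 -75:2.0/2.0 -60:2.0/2.0 -45:1.9/1.9 -30:1.9/1.9 -15:1.9/1.9 0:1.8/1.8 15:1.7/1.8 30:1.7/1.7 45:1.6/1.7 60:1.4/1.6 75:--/--
```

Run:
```python
from h import *
def cyl(P,a,b,r):
    a=np.array(a);b=np.array(b);L=np.linalg.norm(b-a);u=(b-a)/L; s=(P-a)@u; rad=np.linalg.norm((P-a)-np.outer(s,u),axis=1)-r
    ax=np.maximum(-s,s-L); return np.where((ax>0)&(rad>0),np.hypot(ax,rad),np.maximum(ax,rad)).min()
def obst():
    O=[("knob",[*AX,.136],[*AX,.160],.022),("drop",[.579,-.055,0],[.579,-.055,.102],.0145)]
    for k,nm in((90,"yel"),(-90,"blue"),(0,"red")):
        r=R.from_rotvec([0,0,np.radians(k)]); A=np.array([*AX,0]); f=lambda p:r.apply(p-A)+A
        O.append((nm,f(C-.018*N),f(C+.03*N),.016)); O.append((nm+"mt",f(C-.045*N),f(C-.019*N),.020))
    O.append(("cone",[*AX,.05],[*AX,.06],.07))
    return O
def pts(al,psi,off,gap,back=0):
    p,q=tcp2(al,psi,off,back); m=R.from_quat(q).as_matrix()
    F=[];hi=gap/2; 
    for sg in(1,-1):
        F.append(np.array([[sg*x,y,-z] for x in np.linspace(hi,hi+.019,6) for y in np.linspace(-.011,.011,5) for z in np.linspace(0,.066,14)]))
    B=np.array([[x,y,-z] for x in np.linspace(-.095,.095,20) for y in np.linspace(-.0375,.0375,8) for z in(.066,.1,.15)])
    return [(X@m.T)+p for X in F+[B]]
O=obst()
for al,psi,gap,back in((20,-30,.092,0),(20,-30,.092,.05),(20,-30,.092,.09),(20,-25,.092,0),(25,-20,.092,0),(25,-15,.092,0),(25,0,.092,0),(20,42,.032,0),(25,52,.032,0),(20,42,.032,.05)):
    print(al,psi,gap,back,[{o[0]:round(cyl(X,*o[1:])*1000) for o in O} for X in pts(al,psi,.006,gap,back)])
```

```text
20 -30 0.092 0 [{'knob': 73, 'drop': 95, 'yel': 57, 'yelmt': 52, 'blue': 105, 'bluemt': 90, 'red': 30, 'redmt': 26, 'cone': 28}, {'knob': 29, 'drop': 143, 'yel': 83, 'yelmt': 72, 'blue': 10, 'bluemt': 18, 'red': 30, 'redmt': 26, 'cone': 46}, {'knob': 14, 'drop': 89, 'yel': 50, 'yelmt': 70, 'blue': 45, 'bluemt': 78, 'red': 19, 'redmt': 64, 'cone': 93}]
20 -30 0.092 0.05 [{'knob': 84, 'drop': 119, 'yel': 85, 'yelmt': 85, 'blue': 124, 'bluemt': 119, 'red': 31, 'redmt': 60, 'cone': 76}, {'knob': 47, 'drop': 160, 'yel': 107, 'yelmt': 103, 'blue': 43, 'bluemt': 67, 'red': 31, 'redmt': 60, 'cone': 90}, {'knob': 64, 'drop': 134, 'yel': 93, 'yelmt': 120, 'blue': 92, 'bluemt': 126, 'red': 66, 'redmt': 111, 'cone': 140}]
20 -30 0.092 0.09 [{'knob': 103, 'drop': 147, 'yel': 110, 'yelmt': 119, 'blue': 150, 'bluemt': 146, 'red': 54, 'redmt': 97, 'cone': 116}, {'knob': 70, 'drop': 183, 'yel': 132, 'yelmt': 133, 'blue': 79, 'bluemt': 107, 'red': 54, 'redmt': 97, 'cone': 127}, {'knob': 104, 'drop': 172, 'yel': 131, 'yelmt': 160, 'blue': 131, 'bluemt': 165, 'red': 104, 'redmt': 150, 'cone': 178}]
20 -
[... 1767 characters left out ...]
032 0 [{'knob': 16, 'drop': 83, 'yel': 32, 'yelmt': 28, 'blue': 60, 'bluemt': 51, 'red': 0, 'redmt': 3, 'cone': 42}, {'knob': 56, 'drop': 129, 'yel': 77, 'yelmt': 64, 'blue': 61, 'bluemt': 53, 'red': 0, 'redmt': 3, 'cone': 23}, {'knob': 12, 'drop': 109, 'yel': 58, 'yelmt': 84, 'blue': 49, 'bluemt': 66, 'red': 19, 'redmt': 62, 'cone': 84}]
20 42 0.032 0.05 [{'knob': 40, 'drop': 112, 'yel': 64, 'yelmt': 70, 'blue': 90, 'bluemt': 87, 'red': 5, 'redmt': 54, 'cone': 84}, {'knob': 66, 'drop': 152, 'yel': 102, 'yelmt': 98, 'blue': 87, 'bluemt': 84, 'red': 5, 'redmt': 54, 'cone': 74}, {'knob': 64, 'drop': 148, 'yel': 99, 'yelmt': 129, 'blue': 95, 'bluemt': 120, 'red': 66, 'redmt': 111, 'cone': 137}]
```

α = 20° with ψ from -27° to 45° is reachable with at least 10 mm clearance. I'll move to the pre-grasp pose and check that the joint solutions stay continuous.

Run:
```python
from h import *
from bench import viewer,manip,effector
p,q=tcp2(20,-27,.006,.09); a=manip.solve_ik(p,q); print("pre",p,np.round(a,2))
manip.move_pose(p,q); print(manip.current_clock(),np.round(manip.current_q(),2),manip.current_tool_pos()-p)
for psi in range(-27,50,9):
    for b in(0,.05):
        p,q=tcp2(20,psi,.006,b); a=manip.solve_ik(p,q); print(psi,b,None if a is None else np.round(a,2))
```

```text
pre [0.42575906 0.0150669  0.17219442] [-0.42  0.06  0.54  2.29 -0.43  0.7  -1.24]
10.6917 [-0.42  0.07  0.54  2.29 -0.43  0.7  -1.24] [0.00082495 0.00105187 0.00047604]
-27 0 [-0.38  0.32  0.5   2.26 -0.75  0.58 -0.97]
-27 0.05 [-0.41  0.18  0.53  2.28 -0.57  0.64 -1.12]
-18 0 [-0.42  0.3   0.49  2.26 -0.64  0.54 -0.95]
-18 0.05 [-0.44  0.17  0.51  2.28 -0.46  0.61 -1.11]
-9 0 [-0.45  0.29  0.48  2.26 -0.53  0.5  -0.95]
-9 0.05 [-0.47  0.15  0.5   2.29 -0.35  0.58 -1.1 ]
0 0 [-0.5   0.28  0.47  2.27 -0.41  0.46 -0.95]
0 0.05 [-0.51  0.14  0.48  2.3  -0.23  0.55 -1.1 ]
9 0 [-0.54  0.27  0.47  2.29 -0.28  0.42 -0.96]
9 0.05 [-0.55  0.13  0.47  2.31 -0.1   0.51 -1.11]
18 0 [-0.59  0.27  0.48  2.31 -0.15  0.37 -0.98]
18 0.05 [-0.58  0.12  0.46  2.33  0.03  0.48 -1.13]
27 0 [-0.65  0.26  0.5   2.33  0.    0.33 -1.01]
27 0.05 [-0.62  0.1   0.44  2.35  0.18  0.45 -1.16]
36 0 [-0.72  0.26  0.53  2.36  0.17  0.29 -1.06]
36 0.05 [-0.66  0.1   0.44  2.38  0.34  0.42 -1.2 ]
45 0 [-0.81  0.27  0.58  2.39  0.36  0.24 -1.13]
45 0.05 [-0.69  0.09  0.43  2.41  0.52  0.4  -1.25]
```

Run:
```python
from h import *
from bench import viewer,manip,effector
p,q=tcp2(20,-27,.006,0); manip.servo_line(p,ori=q,vel=.1)
print(manip.current_clock(),manip.current_tool_pos()-p,manip.current_force(),np.round(manip.current_q(),2))
for n in("side","top"): cv2.imwrite(f"pics/{n}4.png",viewer.get_image(n)[:,:,::-1])
s=cv2.imread("pics/side4.png");t=cv2.imread("pics/top4.png")
cv2.imwrite("pics/c9.png",np.hstack([cv2.resize(s[190:300,220:320],(400,440),interpolation=cv2.INTER_CUBIC),cv2.resize(t[220:300,280:352],(396,440),interpolation=cv2.INTER_CUBIC)]))
```

```text
11.7417 [5.97079908e-05 1.73912720e-05 2.81448106e-04] [ 0.3700652  -0.15498998 -0.51523888] [-0.35  0.31  0.46  2.26 -0.72  0.57 -0.99]
```

View pics/c9.png

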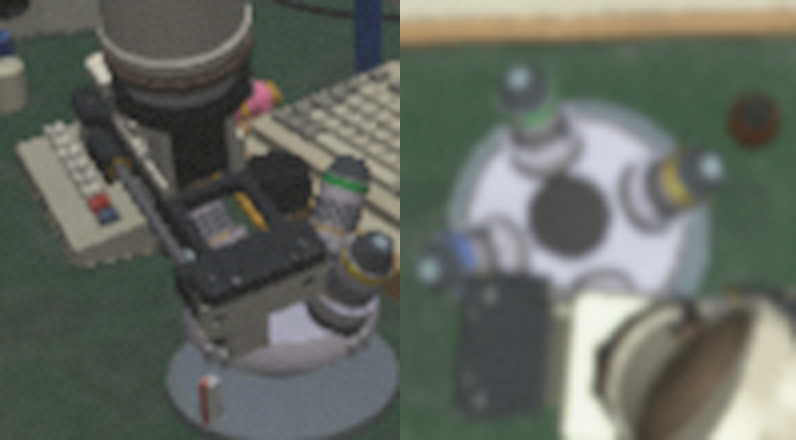

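The gripper straddles the objective with no contact, so I'll grip and unscrew in steps.

Run:
```python
from h import *
from bench import viewer,manip,effector
effector.close(40)
print(manip.current_clock(),"gap",manip.current_finger_gap(),manip.current_force().round(1),manip.current_wrist_torque().round(2))
for psi in(-18,-9,0,9,18,27,36,45):
    p,q=tcp2(20,psi,.006,0); a=manip.solve_ik(p,q)
    if a is None: print("none",psi);break
    d=np.array(a)-manip.current_q()
    if abs(d).max()>.4: print("jump",psi,d);break
    manip.movej(a); f=manip.current_force();m=manip.current_wrist_torque()
    print(psi,round(manip.current_clock(),2),abs(d).max().round(2),(manip.current_tool_pos()-p).round(4),f.round(1),m.round(2))
    if np.linalg.norm(f)>30: print("force");break
print("gap",manip.current_finger_gap(),np.round(manip.current_q(),3))
```

```text
12.8083 gap 0.03128221474795305 [ 0.4 -1.5  0.9] [-0.43  0.44 -0.04]
-18 13.06 0.1 [-0.      0.0006  0.0001] [-0.4 -0.7 -0.3] [-0.24  0.36 -0.03]
-9 13.31 0.1 [-0.0001  0.0005  0.    ] [-0.2 -0.4  0. ] [-0.13  0.36  0.05]
0 13.56 0.11 [-0.0005  0.0004 -0.0001] [ 0.  -0.6 -0.9] [-0.14  0.47 -0.05]
9 13.81 0.11 [-0.0006  0.0002 -0.0002] [-1.  -0.4 -0.1] [-0.16  0.57 -0.03]
18 14.06 0.12 [-0.0005  0.0001 -0.0002] [-0.7 -0.3  0.3] [-0.19  0.67 -0.01]
27 14.31 0.13 [-0.0007  0.     -0.0002] [-1.  -0.3 -0.3] [-0.06  0.78 -0.06]
36 14.56 0.13 [-0.0008 -0.0001 -0.0003] [-2.2 -0.8 -0.3] [-0.05  0.88 -0.07]
45 14.81 0.14 [-0.0003 -0.0008 -0.0001] [-2.7 -2.8  0.6] [-0.49  0.83 -0.32]
gap 0.03174235965209387 [-0.912  0.287  0.704  2.392  0.178  0.232 -0.962]
```

Forces stayed low and the moment jumped at the last step, so the stop was met. Now I'll draw it out along its axis, watching the force.

Run:
```python
from h import *
from bench import viewer,manip,effector
for b in(.005,.016,.04):
    p,q=tcp2(20,45,.006,b)
    try: manip.servo_line(p,ori=q,vel=.05)
    except manip.PlanningError as e: print("plan",b,e); break
    f=manip.current_force(); print(b,round(manip.current_clock(),2),(manip.current_tool_pos()-p).round(4),f.round(1),manip.current_wrist_torque().round(2),manip.current_finger_gap().round(4))
    if np.linalg.norm(f)>15: break
print(np.round(manip.current_q(),2))
for n in("side","top"): cv2.imwrite(f"pics/{n}5.png",viewer.get_image(n)[:,:,::-1])
s=cv2.imread("pics/side5.png");t=cv2.imread("pics/top5.png")
cv2.imwrite("pics/c10.png",np.hstack([cv2.resize(s[180:300,210:320],(403,440),interpolation=cv2.INTER_CUBIC),cv2.resize(t[220:300,280:352],(396,440),interpolation=cv2.INTER_CUBIC)]))
```

```text
Traceback (most recent call last):
AttributeError: 'float' object has no attribute 'round'
```

Run:
```python
from h import *
from bench import viewer,manip,effector
print(manip.current_clock(),manip.current_force().round(1),manip.current_wrist_torque().round(2),manip.current_finger_gap())
if np.linalg.norm(manip.current_force())<15:
  for b in(.016,.04):
    p,q=tcp2(20,45,.006,b)
    try: manip.servo_line(p,ori=q,vel=.05)
    except manip.PlanningError as e: print("plan",b,e); break
    f=manip.current_force(); print(b,round(manip.current_clock(),2),(manip.current_tool_pos()-p).round(4),f.round(1),manip.current_wrist_torque().round(2),manip.current_finger_gap())
    if np.linalg.norm(f)>15: break
print(np.round(manip.current_q(),2))
for n in("side","top"): cv2.imwrite(f"pics/{n}5.png",viewer.get_image(n)[:,:,::-1])
s=cv2.imread("pics/side5.png");t=cv2.imread("pics/top5.png")
cv2.imwrite("pics/c10.png",np.hstack([cv2.resize(s[180:300,210:320],(403,440),interpolation=cv2.INTER_CUBIC),cv2.resize(t[220:300,280:352],(396,440),interpolation=cv2.INTER_CUBIC)]))
```

```text
15.0583 [ 0.1 -0.9 -1. ] [-0.03  0.64 -0.05] 0.03136875279889298
0.016 15.43 [0.0004 0.0005 0.0003] [-0.4  0.1  0.4] [ 0.11  0.55 -0.03] 0.031053442757022737
0.04 16.06 [0.0001 0.0004 0.    ] [-1.  -0.1 -0.5] [ 0.09  0.58 -0.01] 0.03133381849557989
[-1.08  0.15  0.85  2.42  0.33  0.34 -1.07]
```

View pics/c10.png

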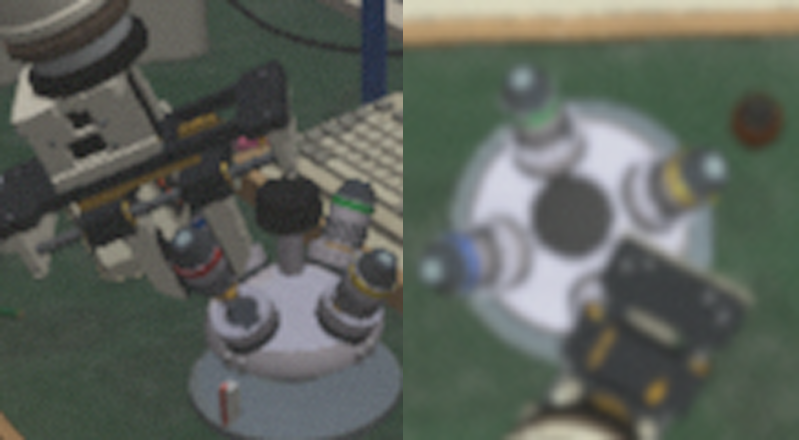

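The objective is out and the red mount is empty. Next comes lifting, reorienting it upright and moving to the tray.

```bash
cat >> h.py <<'E'
TR=np.array([.4768,-.4061]); XA=np.radians(-8.0); XP=np.array([np.cos(XA),np.sin(XA),0]); 
SPOT=np.array([*TR,0])-.042*XP
def place(h,gam,spot=SPOT):
    """h: height of the grasp point; gam: lean azimuth deg"""
    b=np.radians(gam); L=np.array([np.cos(b),np.sin(b),0]); x=np.cross(L,[0,0,1.]); 
    w=np.sin(np.radians(20))*L+np.array([0,0,np.cos(np.radians(20))]); z=-w
    return np.array([spot[0],spot[1],h])-.0188*w, R.from_matrix(np.c_[x,np.cross(z,x),z]).as_quat()
E
python3 - <<'E'
from h import *
from bench import viewer,manip,effector
# check object axis consistency: N in tool frame vs z in place tool frame
m=R.from_quat(tcp2(20,45,.006)[1]).as_matrix(); m2=R.from_quat(place(.1,0)[1]).as_matrix(); print(m.T@N,m2.T@[0,0,1])
p=manip.current_tool_pos()
print(SPOT,np.round(manip.current_q(),2))
for g in range(-180,180,15):
    r=[]
    for h in(.17,.041):
        a=manip.solve_ik(*place(h,g)); r.append(None if a is None else np.round(a,2))
    print(g,*r)
print(manip.solve_ik(p+[0,0,.08],manip.current_tcp_rot()))
E
```

```text
[ 1.10174995e-16  3.42020143e-01 -9.39692621e-01] [ 0.          0.34202014 -0.93969262]
[ 0.43520874 -0.40025473  0.        ] [-1.07  0.15  0.85  2.42  0.33  0.34 -1.07]
-180 [ 1.8   0.76 -1.3   1.97  0.77  0.76  1.75] [ 1.79  1.16 -1.33  2.02  1.34  0.85  1.42]
-165 [ 1.8   0.82 -1.3   1.9   0.69  0.84  2.1 ] [ 1.82  1.32 -1.45  1.95  1.31  1.03  1.76]
-150 [ 0.1   0.73  1.13  1.88 -1.1   1.24 -2.5 ] [ 1.81  1.42 -1.52  1.87  1.28  1.17  2.08]
-135 [ 0.25  0.66  0.91  1.8  -0.91  1.21 -2.38] [ 1.77  1.38 -1.47  1.8   1.15  1.19  2.42]
-120 [ 0.26  0.71  0.91  1.72 -0.87  1.31 -2.18] [ 0.27  0.94  0.9   1.77 -1.1   1.23 -1.99]
-105 [ 0.15  0.9   1.15  1.66 -0.98  1.52 -1.86] [ 0.31  0.94  0.83  1.7  -0.97  1.25 -1.85]
-90 [ 0.16  0.91  1.11  1.59 -0.9   1.54 -1.68] [ 0.28  0.98  0.86  1.63 -0.92  1.31 -1.66]
-75 [ 0.16  0.9   1.06  1.54 -0.8   1.54 -1.51] [ 0.24  1.02  0.89  1.59 -0.87  1.35 -1.47]
-60 [ 0.16  0.89  1.    1.51 -0.7   1.52 -1.34] [ 0.21  1.03  0.9   1.55 -0.8   1.35 -1.29]
-45 [ 0.16  0.86  0.93  1.5  -0.58  1.48 -1.18] [ 0.18  1.03  0.88  1.54 -0.71  1.32 -1.11]
-30 
[... 641 characters left out ...]
15  0.54  0.84  1.93 -0.09  0.72  0.4 ] [ 0.04  0.7   0.59  1.97 -0.06  0.47  0.29]
90 [-0.1   0.46  0.78  2.   -0.06  0.61  0.63] [0.12 0.64 0.51 2.04 0.03 0.35 0.49]
105 [-0.04  0.4   0.73  2.05 -0.09  0.51  0.95] [0.24 0.59 0.39 2.09 0.1  0.24 0.71]
120 [ 0.06  0.36  0.66  2.08 -0.19  0.45  1.33] [0.6  0.54 0.02 2.12 0.69 0.22 0.48]
135 [ 0.22  0.32  0.54  2.09 -0.32  0.44  1.76] [ 0.85  0.54 -0.21  2.13  0.81  0.19  0.7 ]
150 [ 0.34  0.32  0.47  2.09 -0.51  0.48  2.23] [ 1.32  0.65 -0.7   2.11  1.14  0.34  0.79]
165 [ 1.66  0.55 -1.08  2.02  0.61  0.59  1.57] [ 1.58  0.82 -0.99  2.07  1.18  0.5   1.13]
[-1.3295273  -0.150232    0.99510059  2.34249195  0.61226441  0.68035652
 -1.2954306 ]
```

Run:
```python
from h import *
from bench import viewer,manip,effector
from scipy.spatial.transform import Slerp
p0=np.array(manip.current_tool_pos()); q0=manip.current_tcp_rot()
p=p0+[0,0,.07]; manip.servo_line(p,vel=.15); print("lift",round(manip.current_clock(),2),manip.current_finger_gap())
p1,q1=place(.17,-8); sl=Slerp([0,1],R.from_quat([q0,q1])); print("rot deg",np.degrees((R.from_quat(q0).inv()*R.from_quat(q1)).magnitude()))
for s in(.25,.5,.75,1.):
    pp=p+(p1-p)*s; a=manip.solve_ik(pp,sl(s).as_quat())
    if a is None: print("none",s);break
    d=np.array(a)-manip.current_q(); print(s,d.round(2))
    if abs(d).max()>1.0: print("jump");break
    manip.movej(a); print(round(manip.current_clock(),2),manip.current_finger_gap(),manip.current_force().round(1))
```

```text
lift 16.77 0.03125208753430282
rot deg 77.0699096055067
0.25 [ 0.1   0.2   0.27 -0.11 -0.44  0.07  0.39]
17.27 0.03108741652369135 [ 0.1  1.  -1. ]
0.5 [ 0.38  0.31  0.01 -0.17 -0.41  0.19  0.33]
17.79 0.03131073018468585 [-0.2  1.4 -0.3]
0.75 [ 0.37  0.23 -0.08 -0.23 -0.12  0.23  0.  ]
18.31 0.031268560945973946 [-1.   1.  -0.1]
1.0 [ 0.32  0.23 -0.03 -0.3  -0.07  0.27 -0.1 ]
18.82 0.03133074326129027 [-0.1  0.1 -1. ]
```

Run:
```python
from h import *
from bench import viewer,manip,effector
p,q=place(.065,-8); manip.servo_line(p,ori=q,vel=.1); print(round(manip.current_clock(),2),(manip.current_tool_pos()-p).round(4),manip.current_force().round(1))
for n in("side","top"): cv2.imwrite(f"pics/{n}6.png",viewer.get_image(n)[:,:,::-1])
s=cv2.imread("pics/side6.png");t=cv2.imread("pics/top6.png")
cv2.imwrite("pics/c11.png",np.hstack([cv2.resize(s[300:450,320:470],(440,440),interpolation=cv2.INTER_CUBIC),cv2.resize(t[230:320,420:490],(342,440),interpolation=cv2.INTER_CUBIC)]))
```

```text
20.02 [ 0.0003 -0.0005  0.0007] [-0.6  0.4 -1.1]
```

View pics/c11.png

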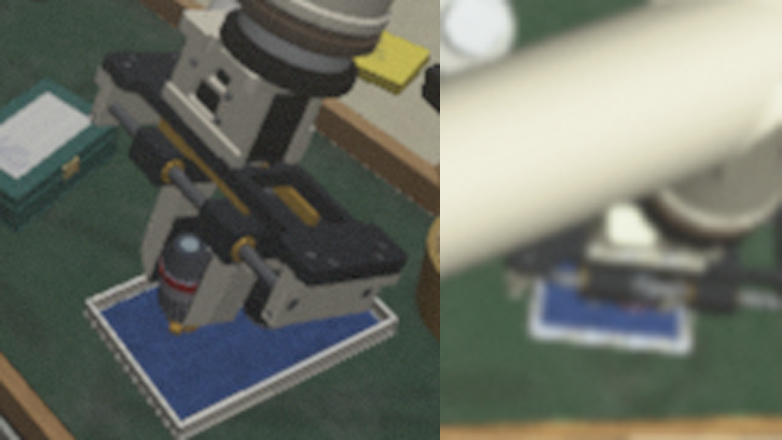

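The objective hangs upright over the near half of the tray, clear of the eyepiece. I'll lower it until it touches.

Run:
```python
from h import *
from bench import viewer,manip,effector
p,q=place(.0435,-8); manip.servo_line(p,ori=q,vel=.06); 
manip.sleep(.1); f0=np.mean([manip.current_force() for _ in range(3)],0); print(round(manip.current_clock(),2),f0.round(1))
h=.0435
while h>.0365:
    h-=.001; p,q=place(h,-8); manip.servo_line(p,ori=q,vel=.02); manip.sleep(.05); f=manip.current_force()
    print(round(h,4),(manip.current_tool_pos()-p)[2].round(4),f.round(1))
    if f[2]-f0[2]>3.5: break
effector.open_jaws(); manip.sleep(.3)
for n in("side",): cv2.imwrite(f"pics/{n}7.png",viewer.get_image(n)[:,:,::-1])
print(round(manip.current_clock(),2),manip.current_finger_gap(),manip.current_force().round(1))
s=cv2.imread("pics/side7.png")
cv2.imwrite("pics/c12.png",cv2.resize(s[300:450,320:470],(600,600),interpolation=cv2.INTER_CUBIC))
```

```text
20.73 [ 0.3  0.5 -0.1]
0.0425 0.0002 [-0.9 -0.2 -1.3]
0.0415 -0.0 [-0.5 -0.1 -1.2]
0.0405 -0.0 [ 0.2  0.4 -0.5]
0.0395 -0.0 [-0.1  0.8 -1.2]
0.0385 0.0002 [0.5 0.3 0.4]
0.0375 0.001 [0.8 1.7 5.5]
23.95 0.09202906080838252 [ 0.9 -0.8  0.2]
```

View pics/c12.png

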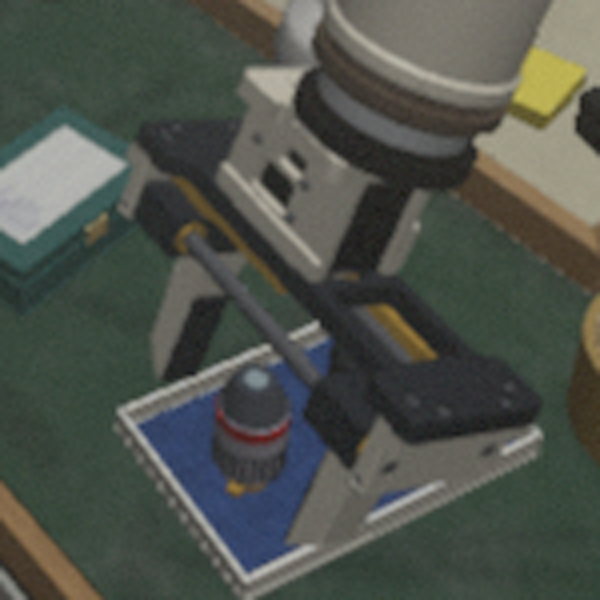

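It stands free in the tray. I'll retreat straight up, clear the view and check.

Run:
```python
from h import *
from bench import viewer,manip,effector
p=np.array(manip.current_tool_pos()); manip.servo_line(p+[0,0,.17],vel=.12)
q=np.array(manip.current_q()); q[0]-=1.2; manip.movej(q)
ims=[]
for n in("side","top"): im=viewer.get_image(n)[:,:,::-1]; cv2.imwrite(f"pics/{n}8.png",im); ims.append(im)
s,t=ims; print(round(manip.current_clock(),2))
cv2.imwrite("pics/c13.png",np.hstack([cv2.resize(s[280:440,310:470],(400,400),interpolation=cv2.INTER_CUBIC),cv2.resize(t[225:305,420:490],(350,400),interpolation=cv2.INTER_CUBIC)]))
cv2.imwrite("pics/c14.png",np.hstack([cv2.resize(s[215:305,235:355],(533,400),interpolation=cv2.INTER_CUBIC)]))
ct=viewer.get_calibration("top")
```

```text
27.99
```

View pics/c13.png

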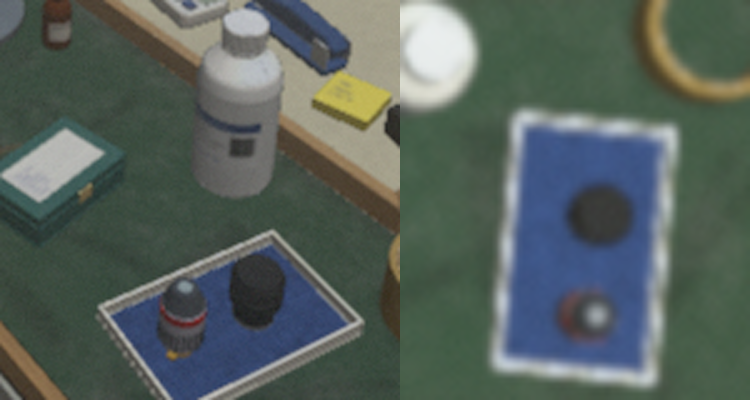

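View pics/c14.png

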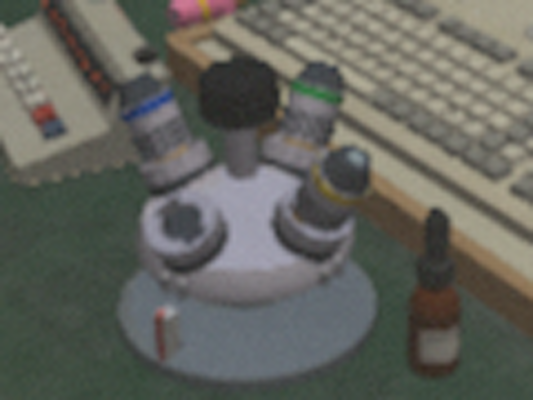

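View pics/side8.png

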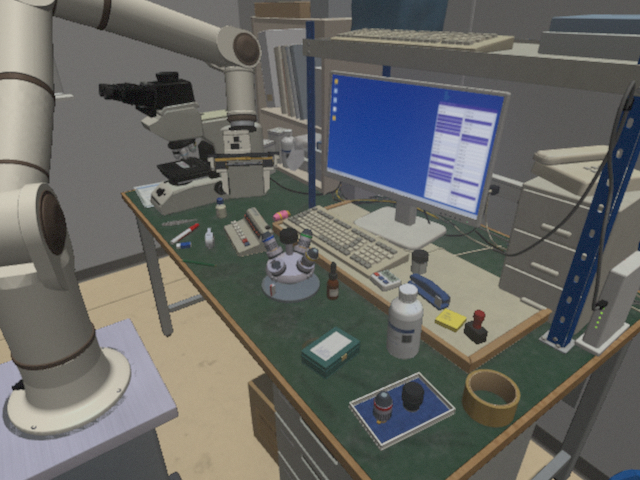

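Red stands upright in the tray, side view (383,408), next to the unmoved eyepiece at (413,396). The front mount is empty, the other three objectives are still mounted and the bottles and slide box are standing. One last check for contact, then I'll hand in.

Run:
```python
from h import *
from bench import viewer,manip
print(manip.current_force().round(2),manip.current_wrist_torque().round(2),manip.current_tool_pos(),abs(np.array(manip.current_joint_velocities())).max())
a=viewer.get_calibration("top"); t=cv2.imread("pics/top8.png"); g=t[225:305,420:490]
u=cv2.resize(t[250:300,440:480],None,fx=6,fy=6,interpolation=cv2.INTER_CUBIC).astype(int)
n,l,st,c=cv2.connectedComponentsWithStats((u.max(2)<85).astype(np.uint8))
print([(onz(a,(c[i]+.5)/6-.5+[440,250],.051).round(4),st[i,4]//36) for i in range(1,n) if st[i,4]>700])
manip.hand_in(); print(manip.current_clock())
```

```text
[ 0.48 -0.15  0.52] [ 0.26 -0.13 -0.  ] [0.52771577 0.2534798  0.18921684] 0.005655826721777316
[(array([ 0.4952, -0.4063,  0.051 ]), np.int32(118)), (array([ 0.432 , -0.3889,  0.051 ]), np.int32(36))]
the job is handed in; nothing more can be done
the job is handed in; nothing more can be done
```

I turned the turret about 52° clockwise by the knob, so the red objective is at the front pointer. I then unscrewed it about 72° counter-clockwise to its stop, drew it out and stood it lens up on the near half of the tray. The job is handed in, at about 28 s on the robot's clock.

**Last checks**
- **Click-in:** before gripping, the red lens measured -161.4° and the pointer about -161.5°. The click itself was judged from this match; there was no direct reading of it.
- **Unscrewing:** the grip held at a gap of 31–32 mm, forces stayed under 5 N, and the moment rose only at the last step. The objective drew out without resistance.
- **End state:** the final pictures show red upright in the tray and the red mount empty. The other three objectives are still mounted, and the eyepiece, slide box and both bottles are standing. The eyepiece measured within 0.1 mm of where it started.
- **Robot:** nothing was touching it and it was at rest at hand-in.

**What disagreed**
- **Lens radius:** the lenses measured about 80 mm from the turret axis against the 76 mm given. I took the lean as about 31°.
- **Tool angle:** the arm could not reach a grip in line with the objective, so I held the barrel with the tool leaning 20° to it.
- **Foot contact:** the foot met the tray about 2.5–3.5 mm higher in the hand than computed from 36 mm, well within the step-down.

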